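# Pack the child's bicycle fittings into the sorting tray

## Robot

A 6-joint arm with a two-finger parallel gripper is mounted at the origin on the work surface. World frame = base frame: x ahead of the robot, y to its left, z up, the work surface at z = 0. Lengths are in mm, angles in rad, forces in N, time in s.
With the tool pointing down it reaches from about 300 to 775 mm from the base axis. Payload 14.6 kg.
Tool frame: the origin (TCP) lies between the finger pads; the fingertips stand 19 mm ahead of it and the grasp point (between the pads) is the TCP; z points along the fingers, y is the line along which they close (so a half turn about z gives the same grasp; the last joint's range is limited). The gripper opens to 94 mm and grips with 3 to 60 N. Pads are 16 mm wide; open, the fingers measure 119 mm over their backs; the gripper's body (75 mm by 177 mm) begins 78 mm behind the grasp point.
Start: joints at [1.13, 0.3, 1.521, -0, 1.321, -0.067], TCP at [200.832, 512.011, 200.246] pointing down, gripper open.
Joint ranges: [-3.03, 3.03], [-0.79, 2.21], [0.23, 2.52], [-1.04, 4.18], [0, 3.07], [-2.55, 2.55]. Speed limits (rad/s): [2.22, 2.22, 2.57, 3.14, 3.14, 3.14].

## Interface

Orientations are given as [roll, pitch, yaw] about the fixed x, y, z axes, in that order (R = Rz(yaw) Ry(pitch) Rx(roll)).
In Python, from cell import monitor, imaging, job, find_in, trace gives the robot as it stands. The module is installed in compiled form; this text tells all that it offers.
- The arm moves only by the tool arm_command, never from a script. Its argument "steps" is a list of rows, each a list of 5 numbers: the opening, from 0 (shut) to 1 (fully open), then the shift along the tool's x, y, z in mm, then the turn about the tool's z in degrees. In form: [[gripper, dx, dy, dz, turn], ...]. A call has 1 to 20 rows; each row is the pose to reach, as a shift and turn from the pose commanded when the call began, along the tool's axes at that moment; what a row does not reach only later rows make up. A row lasts 1/8 s, in which the tool goes at most 62.5 mm and 10.7 degrees, less where a joint would pass 70% of its speed; a pose out of reach is approached as far as the arm can. A call with a gripper value outside its range is refused whole. The fingers move at their own pace and stop on an object; "force" is the grip in N (left out, the last holds). Time passes only in rows, so rows that repeat a pose let the fingers close. It gives the time, the measured TCP pose, the force, the opening and the grip force at its end, in the units of the state.
- monitor.read_state(): the state, without advancing time (a new reading comes with each control period).
- imaging.camera(name): name is "scene" or "top" or "wrist"; returns a dict with "img" (384x512x3 uint8, red, green, blue), "mtx" (3x3 intrinsics, pixels), "view" (4x4, takes a point from world to camera coordinates). Camera axes: x right, y down, z forward; pixel columns grow to the right and rows downward; lengths in mm; the calibration is good to about 2 mm. The wrist camera is an equidistant fisheye: a pixel r from the principal point sees the ray r / f radians off the axis. A picture is of the moment at which its call begins. There is no depth.
- job.sign_off(): hands the job in; it is judged then, once.
Trained networks look in a picture, given as the dict that the camera call returned (one of the last four; its "shot" number tells which), for a name from the list of things; names that differ only in an ending like _2 or _b are one class to them, and where a whole thing is asked for, a point or a joint stands for the part that bears it (a point fixed in the world has none). Each returns a list of dicts, best first, with "p" (0 to 1); they miss things now and then, are a little off and sometimes report something else, mostly with a low value. They report only what shows in the picture. A call takes as long as a camera call. They do not tell look-alikes from the thing itself.
- find_in(picture, target): "rect" ([centre column, centre row, width, height] in pixels, round what is visible of it).
- trace(picture, target): "region" (384x512 bool, what is visible of it) and "rect" ([centre column, centre row, width, height] in pixels, round what is visible of it).
The state is a dict: "clock": time; "joints": joint angles; "qd": joint speeds; "effort": joint torques, N m; "eef_pos": TCP position; "eef_rot": TCP orientation; "wrist_force": force on the tool from outside, world axes, zero at the start; "moment": the same for the moment, N m; "finger_gap": finger opening in mm; "finger_force": force on a finger pad.
Only numpy, scipy, OpenCV 4.12 (cv2) and the standard library are available. Lean on these libraries where they do the work, as an engineer would, in place of code of your own. Each camera call takes 0.05 s, during which the arm holds its last target. There are 200 camera calls.

## Task

Put the child's bicycle fittings away in the sorting tray, each upright and flat on the floor of its own bin: the light with the red lens in the red bin, the light with the white lens in the white bin, the blue bell in the blue bin and the yellow pedal in the yellow bin. The chrome bell and the black pedal belong to another bicycle: leave them where they lie on the mat.

Things in the scene. Friction and masses are not known exactly. Their poses are not given: they have to be found in the camera images.
- rear_light_center (a point): rear bicycle light: black block 50 mm (x) by 36 mm (y), 40 mm high, its top 14 mm a red lens (46 by 32 mm). Point: its centre, 20 mm above its underside, z up. 60 g, loose, on the green mat (top 3 mm above the table), neighbours about 100 mm off.
- front_light_center (a point): front bicycle light: round black housing 42 mm in diameter, 40 mm high, standing lens up, with a 45 mm steel ring 26 to 32 mm up and a white lens on top. Point: on its axis, 20 mm above its underside, z up. 70 g, loose, on the green mat (top 3 mm above the table), neighbours about 100 mm off.
- blue_bell_center (a point): bicycle bell with a blue dome, 46 mm diameter and 40 mm high, straight sides from 6 to 25 mm up, domed above; a low black thumb lever (10 mm wide, 6 mm high) sticks out at the foot, to 34 mm from the axis along +x, so grip it along its y. Point: on its axis, 20 mm above its underside, z up. 70 g, loose, on the green mat (top 3 mm above the table), neighbours about 100 mm off.
- yellow_pedal_center (a point): small yellow bicycle pedal with orange side reflectors, lying flat: cage 62 mm (x, from -39 to +23) by 50 mm (y) by 28 mm high, with a steel axle 10 mm thick that sticks out along +x to 39 mm. Grip it across y. Point: the middle of its whole length, 14 mm above its underside, z up. 120 g, loose, on the green mat (top 3 mm above the table), neighbours about 100 mm off.
- chrome_bell_center (a point): look-alike: bicycle bell with a bare chrome steel dome, 46 mm diameter and 40 mm high, straight sides from 6 to 25 mm up, domed above; a low black thumb lever (10 mm wide, 6 mm high) sticks out at the foot, to 34 mm from the axis along +x, so grip it along its y. Point: on its axis, 20 mm above its underside, z up. 70 g, loose, on the green mat (top 3 mm above the table), neighbours about 100 mm off; stays where it is.
- black_pedal_center (a point): look-alike: small black bicycle pedal with orange side reflectors, lying flat: cage 62 mm (x, from -39 to +23) by 50 mm (y) by 28 mm high, with a steel axle 10 mm thick that sticks out along +x to 39 mm. Grip it across y. Point: the middle of its whole length, 14 mm above its underside, z up. 120 g, loose, on the green mat (top 3 mm above the table), neighbours about 100 mm off; stays where it is.
- bin_red: open square red plastic bin, outside 114 x 114 mm and 24 mm high, walls and floor 3 mm thick, inside 108 x 108 mm; one of four that sit fixed, 116 mm apart in a two-by-two square, in a grey sorting tray. Origin: centre of its underside, 4 mm above the table, so its inner floor is 3 mm above the origin and its rim 24 mm above it; x and y run parallel to its walls, z up.
- bin_white: open square white plastic bin, outside 114 x 114 mm and 24 mm high, walls and floor 3 mm thick, inside 108 x 108 mm; one of four that sit fixed, 116 mm apart in a two-by-two square, in a grey sorting tray. Origin: centre of its underside, 4 mm above the table, so its inner floor is 3 mm above the origin and its rim 24 mm above it; x and y run parallel to its walls, z up.
- bin_blue: open square blue plastic bin, outside 114 x 114 mm and 24 mm high, walls and floor 3 mm thick, inside 108 x 108 mm; one of four that sit fixed, 116 mm apart in a two-by-two square, in a grey sorting tray. Origin: centre of its underside, 4 mm above the table, so its inner floor is 3 mm above the origin and its rim 24 mm above it; x and y run parallel to its walls, z up.
- bin_yellow: open square yellow plastic bin, outside 114 x 114 mm and 24 mm high, walls and floor 3 mm thick, inside 108 x 108 mm; one of four that sit fixed, 116 mm apart in a two-by-two square, in a grey sorting tray. Origin: centre of its underside, 4 mm above the table, so its inner floor is 3 mm above the origin and its rim 24 mm above it; x and y run parallel to its walls, z up.
Not all that is in view belongs to the job. There is more than one size of the bin_red; the one meant has the size given above. What is shaped like the part that bears blue_bell_center but turquoise is not meant.

How it is judged:
By the outcome, as a careful person would: the job done as asked, in the order asked, and still so for the second after the job is handed in, with the robot touching nothing.
It also fails if it takes over 109 s, if anything falls off the work surface, if the arm or the gripper's body presses on something with over 40 N, if the wrist force passes 120 N, or if a joint passes its speed limit or range.

## Working session

There is one attempt and no reset: what is moved stays moved. The work goes in short steps, Python scripts to look and compute and a tool call to move; the robot and the scene stay as the last step left them, time stands still between calls to the robot, and variables do not carry over. Pictures are saved under pics/ and viewed, at most 14 in all, crops included, and the job is handed in when it is done.

Besides the shell and the picture viewer there is one more tool, called after "Request:" as name(argument=value, ...), one argument or row to a line, values as JSON. arm_command: Moves the arm, as the interface text tells. Its arguments: {"type":"object","properties":{"steps":{"type":"array","items":{"type":"array","items":{"type":"number"}}},"force":{"type":"number"}},"required":["steps"]}

```bash
mkdir -p pics
python3 - <<'E'
from cell import monitor, imaging, job, find_in, trace
import cv2,numpy as np
for n in ["top","scene"]:
    p=imaging.camera(n); cv2.imwrite(f"pics/{n}0.png",cv2.resize(p["img"][:,:,::-1],(800,600)))
    print(n,p["mtx"].round(1).tolist(),p["view"].round(3).tolist())
    if n=="top":
        for t in ["rear_light_center","front_light_center","blue_bell_center","yellow_pedal_center","bin_red","bin_white","bin_blue","bin_yellow"]:
            print(t,[(round(d["p"],2),np.round(d["rect"]).tolist()) for d in find_in(p,t)][:5])
s=monitor.read_state();print(s["eef_pos"],s["eef_rot"],s["clock"])
E
```

```text
top [[389.5, 0.0, 258.6], [0.0, 389.5, 187.3], [0.0, 0.0, 1.0]] [[0.001, -1.0, -0.003, 86.711], [-0.984, -0.0, -0.177, 432.924], [0.177, 0.003, -0.984, 964.921], [0.0, 0.0, 0.0, 1.0]]
rear_light_center [(0.54, [180.0, 183.0, 23.0, 18.0])]
front_light_center [(0.52, [202.0, 149.0, 18.0, 21.0])]
blue_bell_center [(0.82, [124.0, 138.0, 16.0, 21.0]), (0.62, [186.0, 120.0, 21.0, 19.0])]
yellow_pedal_center [(0.91, [258.0, 186.0, 27.0, 34.0]), (0.35, [184.0, 118.0, 18.0, 16.0])]
bin_red [(0.92, [378.0, 178.0, 50.0, 57.0]), (0.82, [375.0, 252.0, 47.0, 41.0])]
bin_white [(0.19, [378.0, 178.0, 53.0, 54.0])]
bin_blue [(0.7, [346.0, 122.0, 52.0, 47.0]), (0.6, [390.0, 136.0, 50.0, 48.0])]
bin_yellow [(0.67, [333.0, 165.0, 50.0, 53.0])]
scene [[409.4, 0.0, 259.3], [0.0, 409.4, 184.0], [0.0, 0.0, 1.0]] [[-0.103, 0.995, 0.003, -38.724], [0.848, 0.089, -0.522, -361.983], [-0.52, -0.052, -0.853, 1276.336], [0.0, 0.0, 0.0, 1.0]]
[200.83417532 511.99003388 200.22724688] [-3.14152956e+00  1.14767302e-05  2.76779336e+00] 0.5
```

View pics/top0.png

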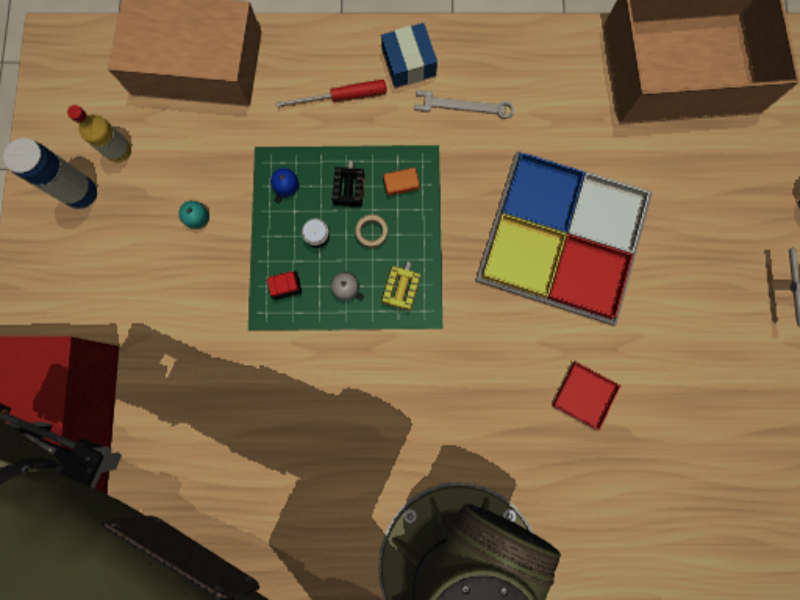

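View pics/scene0.png

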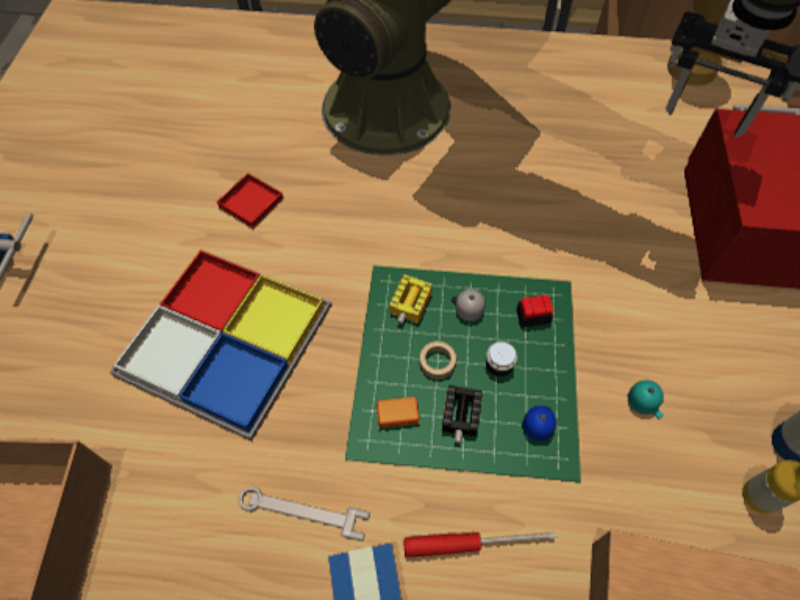

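Candidates, in pixels of the 800x600 top view:
- **Rear light:** red block on the mat (284,285). The red screwdriver and box are not it.
- **Front light:** (315,232).
- **Blue bell:** (284,182). Rejected look-alikes are the turquoise (193,214) and chrome (344,287) ones.
- **Yellow pedal:** (401,287). The black one (348,186) is rejected.
- **Bins in the tray:** red (591,277), yellow (523,257), blue (543,192), white (609,214). The small red tray (586,395) is rejected.

```bash
cat > h.py <<'E'
import cv2,numpy as np
from cell import monitor, imaging, job, find_in, trace
def back(p,uv,z):
    uv=np.atleast_2d(uv).astype(float);K=p["mtx"];V=p["view"]
    r=np.c_[(uv-K[:2,2])/[K[0,0],K[1,1]],np.ones(len(uv))]
    R=V[:3,:3];c=-R.T@V[:3,3];d=r@R
    return (c+d*((z-c[2])/d[:,2])[:,None])[:,:2]
def wback(p,uv,z):
    uv=np.atleast_2d(uv).astype(float);K=p["mtx"];V=p["view"]
    a=(uv-K[:2,2])/[K[0,0],K[1,1]];th=np.linalg.norm(a,axis=1)
    r=np.c_[a*(np.sin(th)/np.maximum(th,1e-9))[:,None],np.cos(th)]
    R=V[:3,:3];c=-R.T@V[:3,3];d=r@R
    return (c+d*((z-c[2])/d[:,2])[:,None])[:,:2]
def blob(p,near,lo,hi):
    m=cv2.inRange(cv2.cvtColor(p["img"],cv2.COLOR_RGB2HSV),np.array(lo),np.array(hi))
    cs,_=cv2.findContours(m,cv2.RETR_EXTERNAL,cv2.CHAIN_APPROX_NONE)
    cs=[c for c in cs if cv2.contourArea(c)>15]
    return min(cs,key=lambda c:np.linalg.norm(c[:,0].mean(0)-near))[:,0]
def rect(w):
    c,s,a=cv2.minAreaRect(w.astype(np.float32)); return np.round(c,1),np.round(s,1),round(a,1)
E
python3 - <<'E'
from h import *
p=imaging.camera("top")
V=p["view"];print("cam",(-V[:3,:3].T@V[:3,3]).round())
L=[("redlight",(182,182),(0,150,90),(6,255,255),43),("white",(202,148),(0,0,150),(179,60,255),43),("bluebell",(182,116),(110,150,50),(130,255,255),25),("yelped",(257,184),(20,120,90),(35,255,255),31),("chrome",(220,183),(0,0,70),(179,60,255),25)]
for n,(x,y),lo,hi,z in L: print(n,rect(back(p,blob(p,(x,y),lo,hi),z)))
for n,(x,y),lo,hi in [("red",(378,177),(0,150,90),(6,255,255)),("white",(390,137),(0,0,110),(179,60,255)),("blue",(347,123),(105,120,40),(125,255,255)),("yel",(334,165),(22,150,90),(35,255,255))]:
    print(n,rect(back(p,blob(p,(x,y),lo,hi),28)))
print("lever",back(p,[[177.5,126.5]],6),"axle tip",back(p,[[261,169]],17), "tray corners",back(p,np.array([[518,153],[651,192],[615,322],[477,282]])*.64,20).round(1).tolist())
cv2.imwrite("pics/top_crop.png",cv2.resize(p["img"][90:215,150:450,::-1],(800,333),interpolation=cv2.INTER_CUBIC))
E
```

```text
cam [ 255.   84. 1027.]
redlight (array([448.2, 289. ]), array([31.4, 44.9]), 14.4)
white (array([539.8, 238.2]), array([36.2, 37.3]), 46.7)
bluebell (array([629.7, 296.6]), array([48.7, 43.3]), 1.8)
yelped (array([443.6,  92.3]), array([50. , 63.3]), 74.6)
chrome (array([449.4, 187.9]), array([41.7, 40.8]), 45.1)
red (array([ 465.6, -226.3]), array([113.5, 114.6]), 71.7)
white (array([ 575.4, -264.2]), array([116.6, 115.2]), 71.6)
blue (array([ 611.7, -152. ]), array([114.8, 113.1]), 71.7)
yel (array([ 502.1, -113. ]), array([107.4, 111.6]), 71.8)
lever [[607.92982362 309.18182887]] axle tip [[486.07055742  80.49548939]] tray corners [[684.7, -112.6], [613.1, -340.2], [386.6, -264.2], [454.4, -36.0]]
```

View pics/top_crop.png

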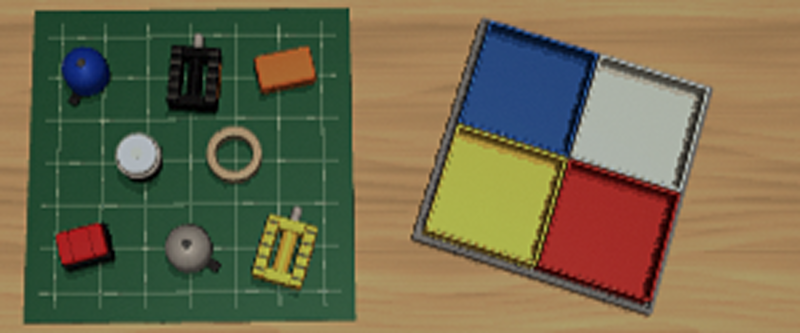

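The red light, white light, blue bell and yellow pedal are clear in the crop at (84,245), (138,155), (85,70) and (285,250). The tray's four bins sit at the right. I'll start with the red light.

Request:
arm_command(
  steps=[
    [0.85, 0, 0, -40, 0],
    [0.85, -30, -25, -40, 0],
    [0.85, -90, -45, -40, 10],
    [0.85, -150, -65, -40, 20],
    [0.85, -210, -85, -30, 30],
    [0.85, -270, -105, -10, 40],
    [0.85, -312, -117, 20, 50],
    [0.85, -312, -117, 60, 54.2],
    [0.85, -312, -117, 80, 54.2],
    [0.85, -312, -117, 80, 54.2],
    [0.85, -312, -117, 80, 54.2],
  ],
)

```text
clock: 1.92
eef_pos: [448.9, 289.5, 121.4]
eef_rot: [3.14, -0.0, 1.822]
wrist_force: [0.3, 0.5, 0.1]
finger_gap: 80.3
finger_force: 0.0
```

Run:
```python
from h import *
p=imaging.camera("wrist");s=monitor.read_state();print(s["eef_pos"],s["eef_rot"],s["finger_gap"],p["mtx"].tolist())
cv2.imwrite("pics/w1.png",p["img"][:,:,::-1])
K=p["mtx"];V=p["view"]
# where does the mask of red lie
for z in (43,):
    hsv=cv2.inRange(cv2.cvtColor(p["img"],cv2.COLOR_RGB2HSV),(0,150,60),(6,255,255))
    cs,_=cv2.findContours(hsv,cv2.RETR_EXTERNAL,cv2.CHAIN_APPROX_NONE)
    for c in cs:
        if cv2.contourArea(c)>100: print(c[:,0].mean(0),rect(wback(p,c[:,0],z)))
```

```text
[448.99867051 289.56623385 121.49804445] [ 3.13977835e+00 -4.94869396e-04  1.82214127e+00] 79.92375653131748 [[297.3186396354542, 0.0, 253.90596804436566], [0.0, 297.3186396354542, 191.01984044907897], [0.0, 0.0, 1.0]]
[256.07883817 187.9626556 ] (array([448.2, 292.8]), array([31.3, 45.7]), 14.4)
```

View pics/w1.png

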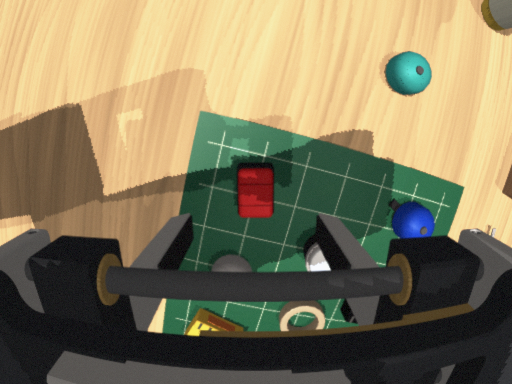

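The red light is at (256,190), between the fingers; the measured offset is about 2 mm along tool x. I'll descend and grip.

Request:
arm_command(
  steps=[
    [0.8, 2, 0, 40, 0],
    [0.8, 2, 0, 75, 0],
    [0.8, 2, 0, 90, 0],
    [0.8, 2, 0, 95, 0],
    [0.8, 2, 0, 95, 0],
    [0.3, 2, 0, 95, 0],
    [0.3, 2, 0, 95, 0],
    [0.3, 2, 0, 95, 0],
    [0.3, 2, 0, 95, 0],
    [0.3, 2, 0, 90, 0],
    [0.3, 2, 0, 60, 0],
    [0.3, 2, 0, 15, 0],
    [0.3, 2, 0, -10, 0],
    [0.3, 2, 0, -10, 0],
  ],
  force=15,
)

```text
clock: 3.72
eef_pos: [448.7, 291.5, 132.0]
eef_rot: [3.138, -0.001, 1.822]
wrist_force: [0.4, 0.0, -1.1]
finger_gap: 32.2
finger_force: 14.9
```

Run:
```python
from h import *
s=monitor.read_state();print(s["eef_pos"],s["finger_gap"])
p=imaging.camera("wrist");q=imaging.camera("scene")
K=q["mtx"];V=q["view"]
c=V[:3,:3]@s["eef_pos"]+V[:3,3];u=(K@c/c[2])[:2].astype(int);print(u)
a=cv2.resize(p["img"][100:340,150:370],(440,480));b=cv2.resize(q["img"][u[1]-40:u[1]+40,max(u[0]-33,0):u[0]+33],(396,480),interpolation=cv2.INTER_CUBIC)[:,:355]
cv2.imwrite("pics/g1.png",np.hstack([a,b])[:,:,::-1])
```

```text
[448.7414369  291.47281983 131.98380974] 32.23688401774592
[351 173]
```

View pics/g1.png

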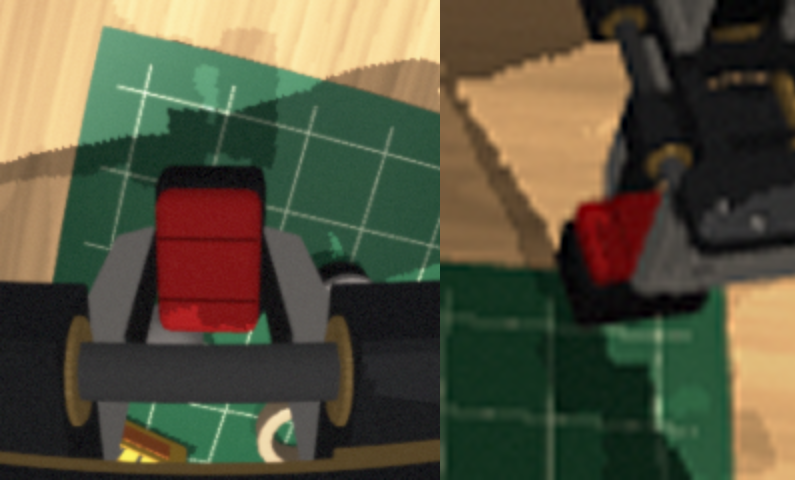

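It is held upright. I'll carry it to the red bin and turn it to line up with the walls.

Request:
arm_command(
  steps=[
    [0.3, -30, -7, 0, 0],
    [0.3, -80, -18, 0, 5],
    [0.3, -130, -29, 0, 10],
    [0.3, -180, -40, 0, 15],
    [0.3, -230, -51, 0, 20],
    [0.3, -280, -62, 0, 25],
    [0.3, -330, -73, 0, 30],
    [0.3, -380, -85, 0, 32.7],
    [0.3, -430, -96, 0, 32.7],
    [0.3, -480, -107, 0, 32.7],
    [0.3, -505, -112, 20, 32.7],
    [0.3, -505, -112, 50, 32.7],
    [0.3, -505, -112, 75, 32.7],
    [0.3, -505, -112, 82, 32.7],
    [0.3, -505, -112, 82, 32.7],
    [0.3, -505, -112, 82, 32.7],
  ],
)

```text
clock: 5.82
eef_pos: [465.4, -226.0, 49.0]
eef_rot: [3.14, 0.0, 1.251]
wrist_force: [-0.1, 0.2, -0.6]
finger_gap: 32.2
finger_force: 14.9
```

Run:
```python
from h import *
p=imaging.camera("wrist");q=imaging.camera("scene");s=monitor.read_state();print(s["eef_pos"],s["eef_rot"],s["wrist_force"])
K=q["mtx"];V=q["view"]
c=V[:3,:3]@s["eef_pos"]+V[:3,3];u=(K@c/c[2])[:2].astype(int);print(u)
a=cv2.resize(p["img"][60:340,110:410],(450,420));b=cv2.resize(q["img"][u[1]-42:u[1]+42,u[0]-35:u[0]+35],(350,420),interpolation=cv2.INTER_CUBIC)
cv2.imwrite("pics/g2.png",np.hstack([a,b])[:,:,::-1])
```

```text
[ 465.38828994 -226.03595572   49.01201251] [3.14032899e+00 2.67696635e-04 1.25123917e+00] [ 0.82808392  0.05323437 -0.79803914]
[132 178]
```

View pics/g2.png

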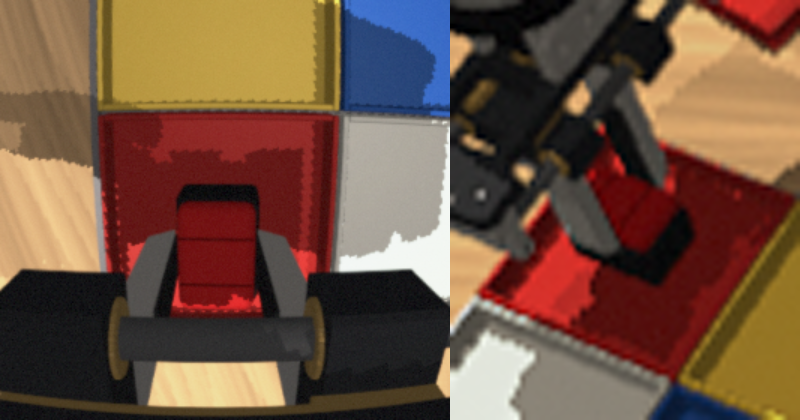

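Request:
arm_command(
  steps=[
    [0.3, 0, 0, 5, 0],
    [0.3, 0, 0, 9, 0],
    [0.3, 0, 0, 12, 0],
    [0.3, 0, 0, 12, 0],
  ],
)

```text
clock: 6.42
eef_pos: [464.9, -225.8, 36.0]
eef_rot: [-3.141, -0.0, 1.251]
wrist_force: [0.2, -1.4, -0.4]
finger_gap: 32.0
finger_force: 14.9
```

Request:
arm_command(
  steps=[
    [0.3, 0, 0, 2, 0],
    [0.3, 0, 0, 4, 0],
    [0.3, 0, 0, 4, 0],
  ],
)

```text
clock: 6.8
eef_pos: [464.9, -225.9, 32.1]
eef_rot: [-3.141, -0.0, 1.251]
wrist_force: [-0.4, -0.2, -0.7]
finger_gap: 32.1
finger_force: 14.9
```

Request:
arm_command(
  steps=[
    [0.3, 0, 0, 1.5, 0],
    [0.3, 0, 0, 2.5, 0],
    [0.3, 0, 0, 2.5, 0],
  ],
)

```text
clock: 7.18
eef_pos: [466.1, -226.4, 30.7]
eef_rot: [3.139, 0.0, 1.251]
wrist_force: [2.3, -0.4, 5.9]
finger_gap: 32.0
finger_force: 15.0
```

Request:
arm_command(
  steps=[
    [0.5, 0, 0, 1, 0],
    [0.55, 0, 0, 0, 0],
    [0.55, 0, 0, 0, 0],
    [0.55, 0, 0, -15, 0],
    [0.55, 0, 0, -60, 0],
    [0.7, 10, -2, -100, 0],
    [0.7, 60, -10, -100, -4],
    [0.7, 115, -19, -100, -8],
    [0.7, 170, -27, -100, -12],
    [0.7, 225, -36, -100, -16],
    [0.7, 280, -45, -100, -18],
    [0.7, 335, -54, -100, -18],
    [0.7, 390, -63, -100, -18],
    [0.7, 440, -71, -100, -18],
    [0.7, 464, -75, -100, -18],
    [0.7, 464, -75, -100, -18],
    [0.7, 464, -75, -100, -18],
  ],
)

```text
clock: 9.3
eef_pos: [539.6, 237.4, 130.2]
eef_rot: [3.141, 0.0, 1.565]
wrist_force: [1.2, -0.6, -0.0]
finger_gap: 65.6
finger_force: 0.0
```

Run:
```python
from h import *
s=monitor.read_state();print(s["eef_pos"],s["eef_rot"],s["finger_gap"])
p=imaging.camera("wrist");q=imaging.camera("scene")
for d in trace(p,"front_light_center")[:3]:
    m=d["region"].astype(np.uint8);c=max(cv2.findContours(m,0,1)[0],key=cv2.contourArea)[:,0];print(d["p"],d["rect"],rect(wback(p,c,43)))
b=blob(p,(255,190),(0,0,150),(179,60,255));print(b.mean(0),rect(wback(p,b,43)))
a=p["img"][:,:400];b=cv2.resize(q["img"][120:260,60:200],(384,384),interpolation=cv2.INTER_CUBIC)
cv2.imwrite("pics/g3.png",np.hstack([a,b])[:,:,::-1])
```

```text
[539.62234999 237.3918154  130.23167787] [3.14137648e+00 1.06785340e-04 1.56489190e+00] 65.63269050961263
0.89 [253.8, 188.4, 45.4, 49.3] (array([537.8, 241.5]), array([42.9, 43.4]), 44.6)
[253.53846154 192.31623932] (array([538.6, 239.4]), array([37.5, 35.5]), 89.7)
```

View pics/g3.png

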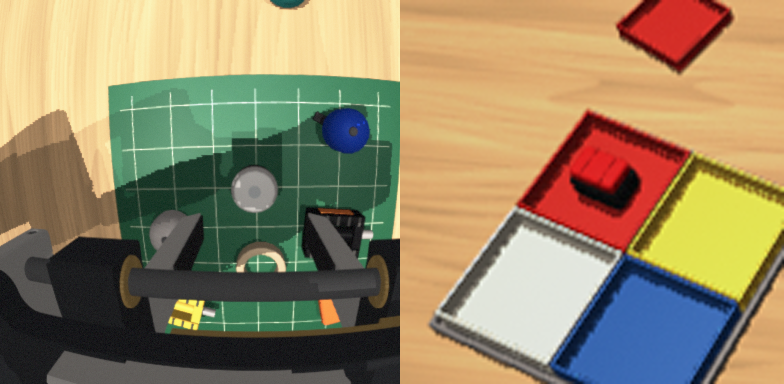

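The white-lens light is at (254,190) between the fingers. The red light sits in the red bin; I'll check it again later. Next I grip the white light.

Request:
arm_command(
  steps=[
    [0.7, 2, -0.5, 40, 0],
    [0.7, 2, -0.5, 80, 0],
    [0.7, 2, -0.5, 95, 0],
    [0.7, 2, -0.5, 100, 0],
    [0.7, 2, -0.5, 100, 0],
    [0.3, 2, -0.5, 100, 0],
    [0.3, 2, -0.5, 100, 0],
    [0.3, 2, -0.5, 100, 0],
    [0.3, 2, -0.5, 100, 0],
    [0.3, 2, -0.5, 95, 0],
    [0.3, 2, -0.5, 65, 0],
    [0.3, 2, -0.5, 20, 0],
    [0.3, 2, -0.5, 0, 0],
    [0.3, 2, -0.5, 0, 0],
  ],
)

```text
clock: 11.2
eef_pos: [539.7, 240.4, 131.1]
eef_rot: [3.139, -0.001, 1.565]
wrist_force: [0.2, 0.2, -1.7]
finger_gap: 39.1
finger_force: 15.0
```

Run:
```python
from h import *
p=imaging.camera("wrist");q=imaging.camera("top")
a=cv2.resize(p["img"][60:340,110:410],(450,420));b=cv2.resize(q["img"][150:205,350:396],(350,420),interpolation=cv2.INTER_CUBIC)
cv2.imwrite("pics/g4.png",np.hstack([a,b])[:,:,::-1])
```

```text
(no output)
```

View pics/g4.png

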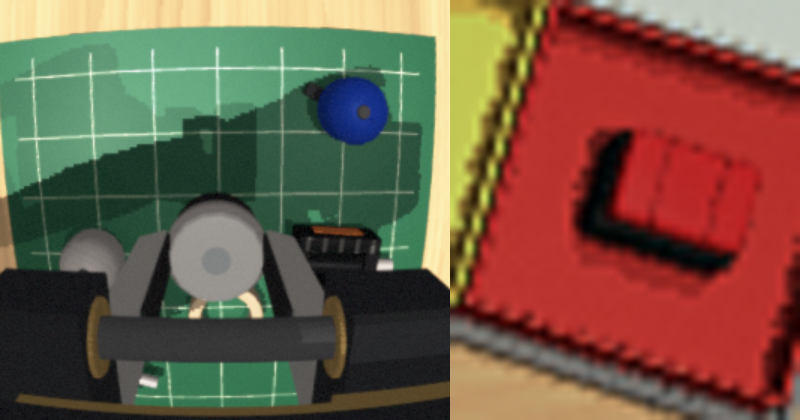

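The white light is held upright, and the red light stands flat in its bin. Now carrying the white light to the white bin.

Request:
arm_command(
  steps=[
    [0.3, -30, 2, 0, 0],
    [0.3, -80, 6, 0, 3],
    [0.3, -130, 10, 0, 6],
    [0.3, -180, 14, 0, 9],
    [0.3, -230, 18, 0, 12],
    [0.3, -280, 22, 0, 15],
    [0.3, -330, 25, 0, 18],
    [0.3, -380, 29, 0, 18],
    [0.3, -430, 33, 0, 18],
    [0.3, -480, 37, 0, 18],
    [0.3, -502, 39, 20, 18],
    [0.3, -502, 39, 50, 18],
    [0.3, -502, 39, 80, 18],
    [0.3, -502, 39, 90, 18],
    [0.3, -502, 39, 93, 18],
    [0.3, -502, 39, 95, 18],
    [0.3, -502, 39, 95, 18],
  ],
)

```text
clock: 13.42
eef_pos: [575.7, -262.1, 35.5]
eef_rot: [3.141, 0.0, 1.251]
wrist_force: [0.1, -0.2, -0.7]
finger_gap: 39.7
finger_force: 15.0
```

Request:
arm_command(
  steps=[
    [0.3, 0, 0, 1, 0],
    [0.3, 0, 0, 2, 0],
    [0.3, 0, 0, 2, 0],
  ],
)

```text
clock: 13.8
eef_pos: [575.7, -262.2, 34.1]
eef_rot: [3.141, 0.0, 1.251]
wrist_force: [-3.5, 2.4, 9.8]
finger_gap: 39.4
finger_force: 16.4
```

Request:
arm_command(
  steps=[
    [0.6, 0, 0, 1, 0],
    [0.65, 0, 0, 0, 0],
    [0.65, 0, 0, 0, 0],
    [0.65, 0, 0, -15, 0],
    [0.65, 0, 0, -60, 0],
    [0.7, 15, -3, -100, -5],
    [0.7, 70, -16, -100, -14],
    [0.7, 125, -28, -100, -23],
    [0.7, 180, -41, -100, -32],
    [0.7, 235, -53, -100, -41],
    [0.7, 290, -66, -100, -50],
    [0.7, 345, -79, -100, -59],
    [0.7, 400, -91, -100, -68],
    [0.7, 455, -104, -100, -78],
    [0.7, 510, -116, -100, -78],
    [0.7, 548, -125, -100, -78],
    [0.7, 548, -125, -100, -78],
    [0.7, 548, -125, -100, -78],
    [0.7, 548, -125, -100, -78],
  ],
)

```text
clock: 16.18
eef_pos: [629.2, 296.3, 133.3]
eef_rot: [3.141, 0.0, 2.611]
wrist_force: [1.0, -0.2, -0.4]
finger_gap: 66.2
finger_force: 0.0
```

Run:
```python
from h import *
s=monitor.read_state();print(s["eef_pos"],s["eef_rot"],s["finger_gap"])
p=imaging.camera("wrist");q=imaging.camera("top")
b=blob(p,(255,190),(110,120,40),(130,255,255));print(b.mean(0),rect(wback(p,b,25)))
for d in trace(p,"blue_bell_center")[:3]: print(d["p"],d["rect"])
print("lever fn", wback(p,[[255,150]],6))
a=p["img"][:,:400];b=cv2.resize(q["img"][70:210,310:450],(384,384),interpolation=cv2.INTER_CUBIC)
cv2.imwrite("pics/g5.png",np.hstack([a,b])[:,:,::-1])
```

```text
[629.18995032 296.28256279 133.25036893] [3.14145350e+00 2.33217707e-04 2.61114529e+00] 66.22029468016581
[256.32283465 190.08661417] (array([631.2, 297.8]), array([44.2, 47. ]), 39.3)
0.84 [257.4, 187.7, 45.3, 56.7]
0.56 [358.8, 70.0, 48.0, 42.3]
lever fn [[596.71021252 316.25180917]]
```

View pics/g5.png

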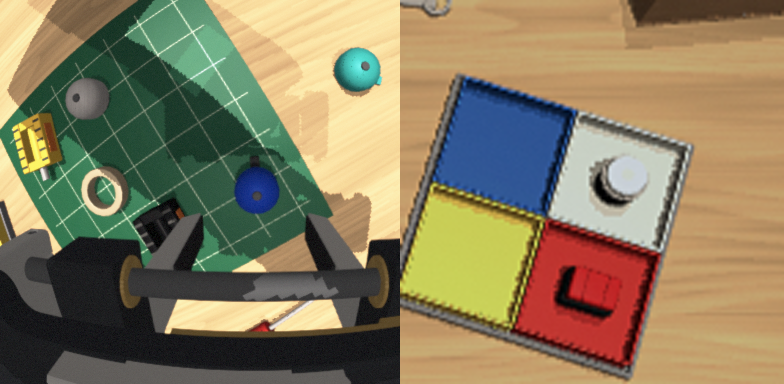

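The bell is at (257,190) with its lever along tool +x, and both lights stand upright in their bins. Now gripping the bell.

Request:
arm_command(
  steps=[
    [0.65, -0.5, 1.5, 45, 0],
    [0.65, -0.5, 1.5, 85, 0],
    [0.65, -0.5, 1.5, 104, 0],
    [0.65, -0.5, 1.5, 109, 0],
    [0.65, -0.5, 1.5, 109, 0],
    [0.35, -0.5, 1.5, 109, 0],
    [0.35, -0.5, 1.5, 109, 0],
    [0.35, -0.5, 1.5, 109, 0],
    [0.35, -0.5, 1.5, 109, 0],
    [0.35, -0.5, 1.5, 104, 0],
    [0.35, -0.5, 1.5, 70, 0],
    [0.35, -0.5, 1.5, 25, 0],
    [0.35, -0.5, 1.5, 0, 0],
    [0.35, -0.5, 1.5, 0, 0],
  ],
)

```text
clock: 18.08
eef_pos: [630.7, 298.8, 134.6]
eef_rot: [3.139, 0.002, 2.612]
wrist_force: [0.1, 0.4, -1.2]
finger_gap: 42.9
finger_force: 13.9
```

Request:
arm_command(
  steps=[
    [0.35, -15, -28, 0, 0],
    [0.35, -40, -75, 0, -3],
    [0.35, -65, -122, 0, -6],
    [0.35, -90, -169, 0, -9],
    [0.35, -115, -216, 0, -12],
    [0.35, -140, -263, 0, -12],
    [0.35, -165, -310, 0, -12],
    [0.35, -190, -357, 0, -12],
    [0.35, -212, -397, 15, -12],
    [0.35, -212, -397, 50, -12],
    [0.35, -212, -397, 85, -12],
    [0.35, -212, -397, 98, -12],
    [0.35, -212, -397, 103, -12],
    [0.35, -212, -397, 103, -12],
    [0.35, -212, -397, 103, -12],
  ],
)

```text
clock: 19.95
eef_pos: [613.3, -151.3, 30.9]
eef_rot: [3.142, 0.002, 2.822]
wrist_force: [0.1, -0.5, -0.8]
finger_gap: 42.6
finger_force: 13.9
```

Request:
arm_command(
  steps=[
    [0.35, 0, 0, 1, 0],
    [0.35, 0, 0, 2, 0],
    [0.35, 0, 0, 2.5, 0],
    [0.35, 0, 0, 2.5, 0],
  ],
)

```text
clock: 20.45
eef_pos: [613.0, -151.2, 28.4]
eef_rot: [3.142, 0.001, 2.822]
wrist_force: [-3.6, 1.3, 8.0]
finger_gap: 42.7
finger_force: 15.6
```

Request:
arm_command(
  steps=[
    [0.6, 0, 0, 0, 0],
    [0.65, 0, 0, 0, 0],
    [0.65, 0, 0, 0, 0],
    [0.65, 0, 0, -15, 0],
    [0.65, 0, 0, -60, 0],
    [0.75, 12, 9, -105, 0],
    [0.75, 50, 38, -105, -1],
    [0.75, 90, 68, -105, -2],
    [0.75, 130, 98, -105, -3],
    [0.75, 170, 128, -105, -3],
    [0.75, 210, 158, -105, -3],
    [0.75, 237, 178, -105, -3],
    [0.75, 237, 178, -105, -3],
    [0.75, 237, 178, -105, -3],
  ],
)

```text
clock: 22.2
eef_pos: [444.3, 92.0, 132.9]
eef_rot: [3.141, 0.001, 2.874]
wrist_force: [0.4, 0.0, -0.8]
finger_gap: 70.6
finger_force: 0.0
```

Run:
```python
from h import *
s=monitor.read_state();print(s["eef_pos"],s["eef_rot"],s["finger_gap"])
p=imaging.camera("wrist");q=imaging.camera("top")
b=blob(p,(255,190),(18,120,60),(35,255,255));print(b.mean(0),rect(wback(p,b,31)))
a=p["img"][:,:400];b=cv2.resize(q["img"][70:210,310:450],(384,384),interpolation=cv2.INTER_CUBIC)
cv2.imwrite("pics/g6.png",np.hstack([a,b])[:,:,::-1])
```

```text
[444.25454276  91.9567986  132.94437382] [3.14125094e+00 1.15538469e-03 2.87435916e+00] 70.64192417301346
[255.44709898 188.41638225] (array([441.9,  94.2]), array([50. , 63.7]), 74.7)
```

View pics/g6.png

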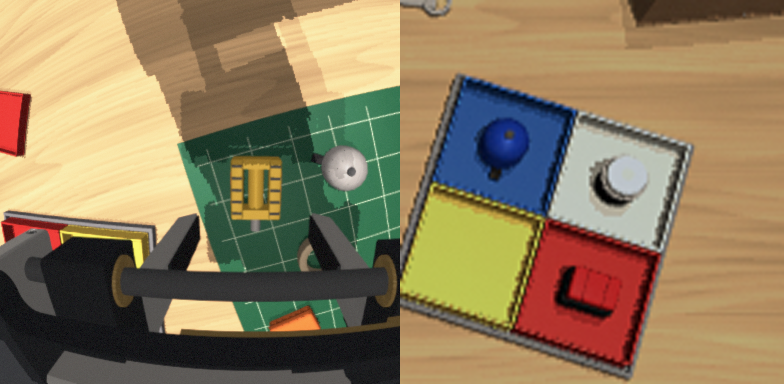

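The pedal cage is at (256,188), squared to the fingers, and the bell stands upright in the blue bin. Now gripping the pedal.

Request:
arm_command(
  steps=[
    [0.7, 0, 1, 45, 0],
    [0.7, 0, 1, 85, 0],
    [0.7, 0, 1, 104, 0],
    [0.7, 0, 1, 109, 0],
    [0.7, 0, 1, 109, 0],
    [0.35, 0, 1, 109, 0],
    [0.35, 0, 1, 109, 0],
    [0.35, 0, 1, 109, 0],
    [0.35, 0, 1, 109, 0],
    [0.35, 0, 1, 104, 0],
    [0.35, 0, 1, 70, 0],
    [0.35, 0, 1, 25, 0],
    [0.35, 0, 1, 0, 0],
    [0.35, 0, 1, 0, 0],
  ],
  force=22,
)

```text
clock: 24.05
eef_pos: [444.6, 93.3, 133.6]
eef_rot: [3.14, 0.003, 2.874]
wrist_force: [-1.1, -0.2, -1.6]
finger_gap: 49.2
finger_force: 22.0
```

Request:
arm_command(
  steps=[
    [0.35, -10, -18, 0, 1],
    [0.35, -32, -57, 0, 2],
    [0.35, -54, -97, 0, 3],
    [0.35, -76, -136, 0, 3],
    [0.35, -96, -172, 0, 3],
    [0.35, -104, -186, 15, 3],
    [0.35, -104, -186, 50, 3],
    [0.35, -104, -186, 85, 3],
    [0.35, -104, -186, 98, 3],
    [0.35, -104, -186, 102, 3],
    [0.35, -104, -186, 102, 3],
    [0.35, -104, -186, 102, 3],
  ],
)

```text
clock: 25.55
eef_pos: [495.6, -113.7, 31.2]
eef_rot: [3.142, 0.002, 2.822]
wrist_force: [-0.3, -0.2, -1.4]
finger_gap: 49.0
finger_force: 22.0
```

Request:
arm_command(
  steps=[
    [0.35, 0, 0, 1, 0],
    [0.35, 0, 0, 2, 0],
    [0.35, 0, 0, 3, 0],
    [0.35, 0, 0, 3, 0],
  ],
)

```text
clock: 26.05
eef_pos: [495.2, -113.7, 27.8]
eef_rot: [-3.142, 0.0, 2.822]
wrist_force: [-3.5, 0.7, 8.1]
finger_gap: 49.3
finger_force: 22.0
```

Contact. Releasing, rising and backing away for a last look.

Request:
arm_command(
  steps=[
    [0.55, 0, 0, 0, 0],
    [0.65, 0, 0, 0, 0],
    [0.65, 0, 0, 0, 0],
    [0.65, 0, 0, -15, 0],
    [0.65, 0, 0, -60, 0],
    [0.65, 0, 0, -110, 0],
    [0.65, 0, 0, -160, 0],
    [0.65, 30, 0, -180, 0],
    [0.65, 80, 0, -180, 0],
    [0.65, 110, 0, -180, 0],
    [0.65, 110, 0, -180, 0],
    [0.65, 110, 0, -180, 0],
  ],
)

```text
clock: 27.55
eef_pos: [391.2, -79.2, 208.0]
eef_rot: [3.142, 0.001, 2.822]
wrist_force: [-0.3, 0.4, -0.3]
finger_gap: 61.0
finger_force: 0.0
```

Run:
```python
from h import *
p=imaging.camera("scene");q=imaging.camera("top")
a=cv2.resize(p["img"][140:310,60:400],(800,400),interpolation=cv2.INTER_CUBIC)[:,:450];b=cv2.resize(q["img"][80:230,150:430],(746,400))[:,-350:]
a=cv2.resize(p["img"][150:310,60:390],(800,388),interpolation=cv2.INTER_CUBIC);b=cv2.resize(q["img"][80:230,150:430],(373,200),interpolation=cv2.INTER_CUBIC)
c=np.zeros((588,800,3),np.uint8);c[:388]=a;c[388:,:373]=b;c[388:,400:667]=cv2.resize(q["img"][90:210,300:460],(267,200),interpolation=cv2.INTER_CUBIC)
cv2.imwrite("pics/end.png",c[:,:,::-1])
```

```text
(no output)
```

View pics/end.png

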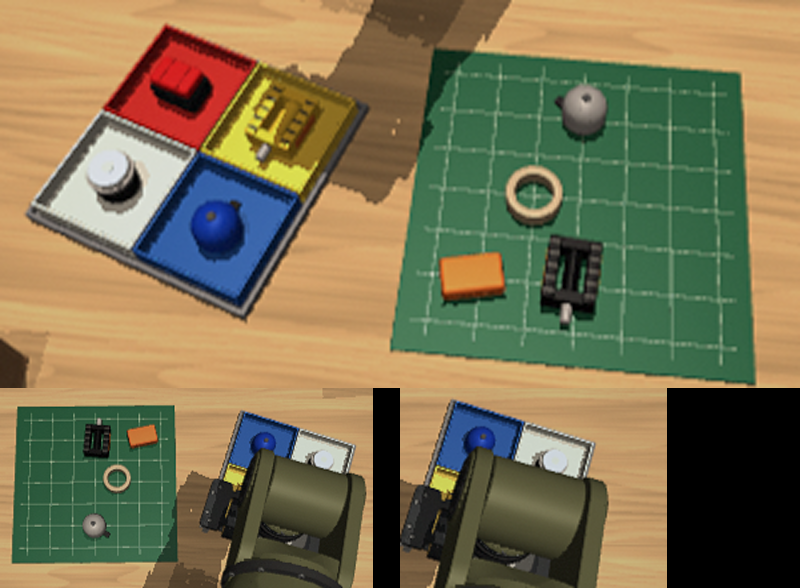

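All four are in their own bins: red light (180,75), white light (110,175), blue bell (217,228), yellow pedal (285,120). The chrome bell and black pedal have not moved from the mat.

```bash
python3 -c "
from cell import job
print(job.sign_off())"
```

```text
the job is handed in; nothing more can be done
None
```

All four fittings are upright in their own bins, placed in the order asked; the chrome bell and black pedal were left on the mat, and the job was handed in after about 28 s of arm time.

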